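# Snap the engraving blanks into their beds and lay out the graver

### The arm

A 6-joint arm with a two-finger parallel gripper is mounted at the origin on the work surface. World frame = base frame: x ahead of the robot, y to its left, z up, the work surface at z = 0. Lengths are in m, angles in rad, forces in N, time in s.
With the tool pointing down it reaches from about 0.25 to 0.725 m from the base axis. Payload 4 kg.
Tool frame: the origin (TCP) lies on the centre line of the jaws, within the pads' length; the fingertips stand 11 mm ahead of it and the grasp point (between the pads) lies 8 mm behind it (env.tips_ahead is the distance from the TCP to the fingertips, in m); z points along the fingers, y is the direction in which the jaws open and shut (so a half turn about z gives the same grasp; the last joint's range is limited). The gripper opens to 85 mm and grips with 20 to 120 N. Pads are 22 mm wide; open, the fingers measure 114 mm over their backs; the gripper's body (76 mm by 85 mm) begins 54 mm behind the grasp point. The pads swing forward as they close: fully open they stand 13 mm farther back than shut.
Start: joints at [-1.264, 0.241, 0.005, 1.335, 0, 1.571], TCP at [0.151, -0.477, 0.242] pointing down, gripper open.
Joint ranges: [-2.72, 2.72], [-1.05, 1.87], [-1.09, 1.28], [-1.99, 2.15], [-1.42, 1.44], [-3.14, 3.14]. Speed limits (rad/s): [2.79, 2.79, 3.14, 3.14, 3.14, 3.14].

### API

Orientations are given as a unit quaternion [x, y, z, w].
In Python, from plant import env gives the robot as it stands.
- The arm moves only by the tool step_arm, never from a script. Its argument "steps" is text: rows parted by semicolons, each of 7 numbers parted by spaces: the shift along the tool's x, y, z in m, then the turn, a rotation vector about the tool's x, y, z in rad, then the finger opening in m, from 0 to 0.0854. In form: x y z wx wy wz jaw; .... A call has 1 to 10 rows; each row is the pose to reach, as a shift and turn from the pose measured when the call began, along the tool's axes at that moment; what a row does not reach only later rows make up. A row lasts 1/8 s, in which the tool goes at most 62.5 mm and 10.7 degrees, less where a joint would pass 70% of its speed; a pose out of reach is approached as far as the arm can. A call with a gripper value outside its range is refused whole. The fingers move at their own pace and stop on an object; the grip force is fixed at half the most. Time passes only in rows, so rows that repeat a pose let the fingers close. It gives the time, the measured TCP pose, the force and the opening at its end, in the units of the state.
- env.read_state(): the state, without advancing time (a new reading comes with each control period).
- env.camera(name): name is "scene" or "top" or "wrist"; returns a dict with "color" (480x640x3 uint8, red, green, blue), "range_z" (480x640 float32, m along the optical axis (not along the pixel's ray), 0 where there is no reading), "fovy" (degrees; the focal length in pixels is half the picture's height over the tangent of half this angle, whatever the lens; pixels are square), "cx", "cy" (the principal point, pixels), "eye" and "orientation" of the camera in the world; the wrist camera has in their place "hand_eye" (4x4, takes a point from camera to tool coordinates, whose origin is the TCP and whose axes are the flange's). Camera axes: x right, y down, z forward; pixel columns grow to the right and rows downward; lengths in m; the calibration is good to about 2 mm. The wrist camera is an equidistant fisheye: a pixel r from the principal point sees the ray r / f radians off the axis. A picture is of the moment at which its call begins: read the wrist's pose just before it.
- env.hand_in(): hands the job in, once; it reports no verdict.
The state is a dict: "clock": time; "joints": joint angles; "dq": joint speeds; "effort": joint torques, N m; "ee_pos": TCP position; "orientation": TCP orientation; "ft_force": force on the tool from outside, world axes, zero at the start; "wrist_torque": the same for the moment, N m; "opening": finger opening in m.
Only numpy, scipy, OpenCV 4.12 (cv2) and the standard library are available. Lean on these libraries where they do the work, as an engineer would, in place of code of your own. Each camera call takes 0.05 s, during which the arm holds its last target. There are 200 camera calls.

### The job

Set up the engraver's bench: slide every brass-faced blank that is on the bench, brass up, into a bay of the bed made for its length, short ones in the short bed and long ones in the long bed, right home until the spring catch clicks out again behind it. Lay the graver on its rest, the head of the handle in the wide cradle and the shank in the narrow notch. Leave the oilstone, the loupe and the tin where they are.

Things in the scene. Friction and masses are not known exactly. Their poses are not given: they have to be found in the camera images.
- short_1: short blank, loose, may be absent: wooden block with brass top on a metal sole. 80 mm long (x), 40 mm high. Sole 50 mm wide, 6 mm thick, standing out 6 mm beyond each long side of the wood, which is 38 mm wide and as long as the sole. About 170 g. Both ends alike: either may go in first. Origin: centre of the underside; z up. Two blanks have this length.
- short_2: short blank, loose, may be absent: wooden block with brass top on a metal sole. 80 mm long (x), 40 mm high. Sole 50 mm wide, 6 mm thick, standing out 6 mm beyond each long side of the wood, which is 38 mm wide and as long as the sole. About 170 g. Both ends alike: either may go in first. Origin: centre of the underside; z up. Two blanks have this length.
- long_1: long blank, loose, may be absent: wooden block with brass top on a metal sole. 110 mm long (x), 40 mm high. Sole 50 mm wide, 6 mm thick, standing out 6 mm beyond each long side of the wood, which is 38 mm wide and as long as the sole. About 230 g. Both ends alike: either may go in first. Origin: centre of the underside; z up. Two blanks have this length.
- long_2: long blank, loose, may be absent: wooden block with brass top on a metal sole. 110 mm long (x), 40 mm high. Sole 50 mm wide, 6 mm thick, standing out 6 mm beyond each long side of the wood, which is 38 mm wide and as long as the sole. About 230 g. Both ends alike: either may go in first. Origin: centre of the underside; z up. Two blanks have this length.
- bed_s: bed for short blanks, fixed; beds may swap sides. Aluminium plate 8 mm thick, 158 mm wide, x = -94 to 104 mm. x: slide-in direction, away from the robot. Two bays, at y = -42 and +34 mm: guide walls 53 mm apart under lips that reach 4.5 mm in over the sole, end stop at the far end. Lip tops 11.5, pins 15.5 mm above the plate. Open plate before the mouth to set a blank down. Origin: on the table.
- bed_l: bed for long blanks, fixed; beds may swap sides. Aluminium plate 8 mm thick, 158 mm wide, x = -111 to 117 mm. x: slide-in direction, away from the robot. Two bays, at y = -42 and +34 mm: guide walls 53 mm apart under lips that reach 4.5 mm in over the sole, end stop at the far end. Lip tops 11.5, pins 15.5 mm above the plate. Open plate before the mouth to set a blank down. Origin: on the table.
- home_s0 (a point): on top of the short bed's plate, bay at y = -42 mm: the origin of a short blank when fully home (1.5 mm play each way). Axes as the bed's. In -x from here: lips (undersides 8.5 mm above the plate) start at 29 mm, the catch nose at 55 mm, the straight guides at 70 mm, before them a 20 mm flared mouth. Lips bar dropping in from above. Oiled: slides easily.
- catch_s0 (a joint): spring catch at the mouth of the short bed's bay at y = -42 mm: brass nose on the +y side, 6 mm into the way, 30 degree ramp to the mouth, square holding face. Value: m pushed aside; 0 = out, about 0.004 while a sole passes, 0 again once the blank is home and it has clicked behind. Spring 2.2 N at 0, 3.5 N at 0.006; sliding a blank past takes about 4 to 10 N.
- home_s1 (a point): on top of the short bed's plate, bay at y = 34 mm: the origin of a short blank when fully home (1.5 mm play each way). Axes as the bed's. In -x from here: lips (undersides 8.5 mm above the plate) start at 29 mm, the catch nose at 55 mm, the straight guides at 70 mm, before them a 20 mm flared mouth. Lips bar dropping in from above. Oiled: slides easily.
- catch_s1 (a joint): spring catch at the mouth of the short bed's bay at y = 34 mm: brass nose on the +y side, 6 mm into the way, 30 degree ramp to the mouth, square holding face. Value: m pushed aside; 0 = out, about 0.004 while a sole passes, 0 again once the blank is home and it has clicked behind. Spring 2.2 N at 0, 3.5 N at 0.006; sliding a blank past takes about 4 to 10 N.
- home_l0 (a point): on top of the long bed's plate, bay at y = -42 mm: the origin of a long blank when fully home (1.5 mm play each way). Axes as the bed's. In -x from here: lips (undersides 8.5 mm above the plate) start at 44 mm, the catch nose at 70 mm, the straight guides at 85 mm, before them a 20 mm flared mouth. Lips bar dropping in from above. Oiled: slides easily.
- catch_l0 (a joint): spring catch at the mouth of the long bed's bay at y = -42 mm: brass nose on the +y side, 6 mm into the way, 30 degree ramp to the mouth, square holding face. Value: m pushed aside; 0 = out, about 0.004 while a sole passes, 0 again once the blank is home and it has clicked behind. Spring 2.2 N at 0, 3.5 N at 0.006; sliding a blank past takes about 4 to 10 N.
- home_l1 (a point): on top of the long bed's plate, bay at y = 34 mm: the origin of a long blank when fully home (1.5 mm play each way). Axes as the bed's. In -x from here: lips (undersides 8.5 mm above the plate) start at 44 mm, the catch nose at 70 mm, the straight guides at 85 mm, before them a 20 mm flared mouth. Lips bar dropping in from above. Oiled: slides easily.
- catch_l1 (a joint): spring catch at the mouth of the long bed's bay at y = 34 mm: brass nose on the +y side, 6 mm into the way, 30 degree ramp to the mouth, square holding face. Value: m pushed aside; 0 = out, about 0.004 while a sole passes, 0 again once the blank is home and it has clicked behind. Spring 2.2 N at 0, 3.5 N at 0.006; sliding a blank past takes about 4 to 10 N.
- graver: graver, loose, 148 mm long, 60 g. Dark wooden handle 20 wide, 22 high, 46 long, centred on the origin; behind it (x = -22 to -44 mm) a head 28 wide, 22 high; ahead a 14 mm brass ferrule to x = 35, then a 6 mm square steel shank to x = 104 mm. Origin: on its axis at mid-handle, 11 mm above the table as it lies; it balances at the origin.
- graver_tip (a point): the tip of the graver's shank, on its axis
- rest: wooden graver rest, fixed: base 130 x 60 x 10 mm, two uprights. Cradle for the handle's head at x = -33 mm: 14 thick, floor 35 mm above the table, cheeks 38 apart, 10 high. Notch for the shank at x = +62 mm: 10 thick, floor 43 mm up, cheeks 20 apart, 8 high. 80 mm free between them for fingers. Origin: table height; x from cradle to notch.
- lay (a point): on the rest, 46 mm above the table: where the graver's origin is when it lies in the rest with its x along the rest's x
- oilstone: bystander: oilstone in a dark wooden tray, 110 x 45 x 27 mm; origin centre of the underside
- loupe: bystander: black eyeglass loupe, 40 mm across, 30 mm high; origin centre of the underside
- tin: bystander: round red tin, 60 mm across, 34 mm high; origin centre of the underside

How it is judged:
By the outcome, as a careful person would: the job done as asked, in the order asked, and still so for the second after the job is handed in, with the robot touching nothing.
Of short_1, short_2, long_1, long_2 only 3 to 4 are there at a start; the rules pass over those that are not, and their reading is None.
At some moment in a run one of short_1, short_2, long_1, long_2, graver may be knocked a few centimetres aside while the robot is not near it.
Once in a run the grip may slacken for a moment while it holds something.
It also fails if it takes over 210 s, if anything falls off the work surface, if the arm or the gripper's body presses on something with over 40 N, if the wrist force passes 120 N, or if a joint passes its speed limit or range.

## Working session

There is one attempt and no reset: what is moved stays moved. The work goes in short steps, Python scripts to look and compute and a tool call to move; the robot and the scene stay as the last step left them, time stands still between calls to the robot, and variables do not carry over. Pictures are saved under pics/ and viewed, about 12 in all and at most 16, crops included, and the job is handed in when it is done.

Besides the shell and the picture viewer there is one more tool, called after "Request:" as name(argument=value, ...) on one line, values as JSON. step_arm: Moves the arm, as the interface text tells. Its arguments: {"type":"object","properties":{"steps":{"type":"string"}},"required":["steps"]}

```bash
ls; mkdir -p pics
cat > h.py <<'E'
import numpy as np, cv2
from plant import env
from scipy.spatial.transform import Rotation as R
def shot(name):
    s=env.read_state(); c=env.camera(name); return s,c
def pts(c):
    """world points for each pixel (fixed cams)"""
    f=240/np.tan(np.radians(c['fovy'])/2)
    v,u=np.mgrid[0:480,0:640]; z=c['range_z']
    P=np.stack([(u-c['cx'])/f*z,(v-c['cy'])/f*z,z],-1)
    return P@R.from_quat(c['orientation']).as_matrix().T+np.array(c['eye'])
def wpts(s,c,z=None):
    """wrist: world points; z = plane height (else range)"""
    f=240/np.tan(np.radians(c['fovy'])/2)
    v,u=np.mgrid[0:480,0:640]; dx=u-c['cx'];dy=v-c['cy'];r=np.hypot(dx,dy)+1e-9;t=r/f
    d=np.stack([np.sin(t)*dx/r,np.sin(t)*dy/r,np.cos(t)],-1)
    H=np.array(c['hand_eye']);T=R.from_quat(s['orientation']).as_matrix()
    W=T@H[:3,:3];o=T@H[:3,3]+np.array(s['ee_pos'])
    if z is None: return (d/np.maximum(d[...,2:],1e-6)*c['range_z'][...,None])@W.T+o
    D=d@W.T; return o+D*((z-o[2])/D[...,2])[...,None]
def save(n,img): cv2.imwrite('pics/'+n+'.png',cv2.cvtColor(img,cv2.COLOR_RGB2BGR))
E
python3 - <<'E'
from h import *
s,c=shot('top'); save('top1',c['color']); print(s); print({k:v for k,v in c.items() if k not in('color','range_z')})
P=pts(c); np.save('top1.npy',P)
print(P[240,320],P[100,100],P[400,500])
E
```

```text
pics
{'clock': 0.0, 'joints': array([-1.26402539e+00,  2.41451604e-01,  3.73523399e-03,  1.33521356e+00,
        1.11067309e-05,  1.57081236e+00]), 'dq': array([-0.00196842, -0.00038615,  0.00126973,  0.00154839,  0.00091208,
       -0.00028537]), 'effort': array([-9.38933808e-04, -3.72314537e+01,  2.52409369e+01,  1.70999730e-02,
       -1.56107326e-04,  2.10809802e-06]), 'ee_pos': array([ 0.15081   , -0.47607482,  0.24139786]), 'orientation': array([ 9.88260157e-01,  1.52776711e-01, -1.57511599e-04, -1.05512605e-03]), 'ft_force': array([-0.1374416 ,  0.16978382,  0.79072581]), 'wrist_torque': array([0.01526109, 0.01680789, 0.0011254 ]), 'opening': 0.08582618248280059}
{'fovy': 44.705401399849805, 'cx': 317.6486825309944, 'cy': 234.16552714112277, 'eye': array([0.43006847, 0.01247766, 1.51155069]), 'orientation': array([-0.70493287,  0.70778392, -0.03523249,  0.02949988])}
[ 0.5531837  -0.00607432  0.00523952] [ 0.92850156  0.57560231 -0.0019559 ] [ 0.14444624 -0.4608836   0.00217145]
```

View pics/top1.png

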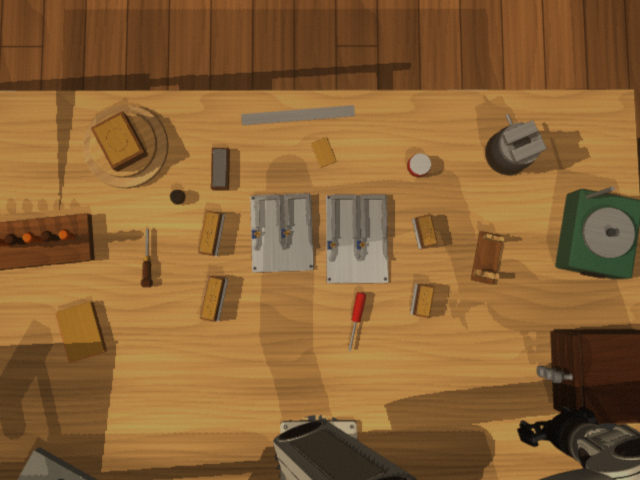

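```bash
cat > m.py <<'E'
from h import *
import sys
def rects(c,P,box,z0,z1,cond=None):
    m=(P[...,2]>z0)&(P[...,2]<z1)&(P[...,0]>box[0])&(P[...,0]<box[1])&(P[...,1]>box[2])&(P[...,1]<box[3])
    if cond is not None: m&=cond
    n,l,st,ce=cv2.connectedComponentsWithStats(m.astype(np.uint8))
    out=[]
    for i in range(1,n):
        if st[i,4]<60: continue
        q=P[l==i]; xy=(q[:,:2]*1000).astype(np.float32)
        r=cv2.minAreaRect(xy); b=cv2.boxPoints(r); e=[b[1]-b[0],b[2]-b[1]]; e=max(e,key=np.linalg.norm)
        yaw=np.degrees(np.arctan2(e[1],e[0])); yaw=(yaw+90)%180-90
        out.append((np.round(np.array(r[0])),np.round(sorted(r[1])),round(float(yaw),1),round(float(np.median(q[:,2])),3),st[i,4],np.round(ce[i])))
    return out
E
python3 - <<'E'
from m import *
s,c=shot('top');P=pts(c)
box=(0.2,0.75,-0.6,0.6)
print('high');[print(*r) for r in rects(c,P,box,0.031,0.06)]
print('low');[print(*r) for r in rects(c,P,box,0.006,0.06)]
k=c['color']; save('crop1',cv2.resize(k[130:360,130:530],None,fx=2,fy=2,interpolation=cv2.INTER_CUBIC))
E
```

```text
high
[733. 500.] [ 34. 134.] -89.9 0.039 443 [123. 169.]
[ 734. -263.] [32. 54.] 89.3 0.034 171 [420. 168.]
[570. 276.] [ 39. 110.] -9.8 0.04 655 [209. 233.]
[ 574. -277.] [40. 80.] 12.3 0.039 474 [426. 231.]
[ 555. -446.] [11. 44.] 78.0 0.045 89 [494. 238.]
[533. 586.] [21. 53.] 6.5 0.033 64 [ 85. 248.]
[ 462. -426.] [14. 56.] 78.1 0.038 117 [487. 275.]
[404. 268.] [ 39. 110.] -11.6 0.039 674 [211. 299.]
[ 396. -266.] [40. 80.] -11.1 0.039 484 [424. 301.]
[ 271. -589.] [12. 95.] -4.8 0.046 201 [555. 351.]
[ 222. -553.] [19. 26.] -5.4 0.046 78 [540. 371.]
low
[ 733. -492.] [24. 98.] 79.9 0.015 182 [503. 170.]
[720. 500.] [ 60. 193.] -89.9 0.021 1300 [125. 174.]
[ 733. -260.] [34. 61.] 88.9 0.032 284 [418. 169.]
[717. 255.] [50. 66.] 0.2 0.025 469 [219. 177.]
[664. 362.] [36. 40.] -52.7 0.029 187 [177. 197.]
[ 560. -101.] [163. 236.] -0.3 0.011 4250 [356. 237.]
[573.  95.] [160. 202.] 1.5 0.01 3680 [281. 232.]
[571. 276.] [ 55. 119.] -10.7 0.039 800 [210. 233.]
[561. 588.] [ 25. 121.] 0.5 0.029 502 [ 87. 239.]
[ 575. -276.] [53. 86.] 14.2 0.038 593 [425. 231.]
[509. 443.] [ 26. 152.] 4.7 0.018 355 [146. 266.]
[ 504. -435.] [ 66. 132.] -11.7 0.012 1060 [487. 258.]
[404. 268.] [ 52. 111.] -10.3 0.038 809 [213. 299.]
[ 395. -266.] [51. 82.] -9.5 0.038 582 [422. 301.]
[344. -96.] [ 27. 148.] -11.8 0.021 364 [357. 313.]
[328. 586.] [ 64. 138.] 14.3 0.02 1015 [ 90. 333.]
[ 271. -589.] [12. 95.] -4.8 0.04 297 [554. 351.]
[ 221. -558.] [26. 27.] 84.6 0.046 84 [540. 371.]
```

View pics/crop1.png

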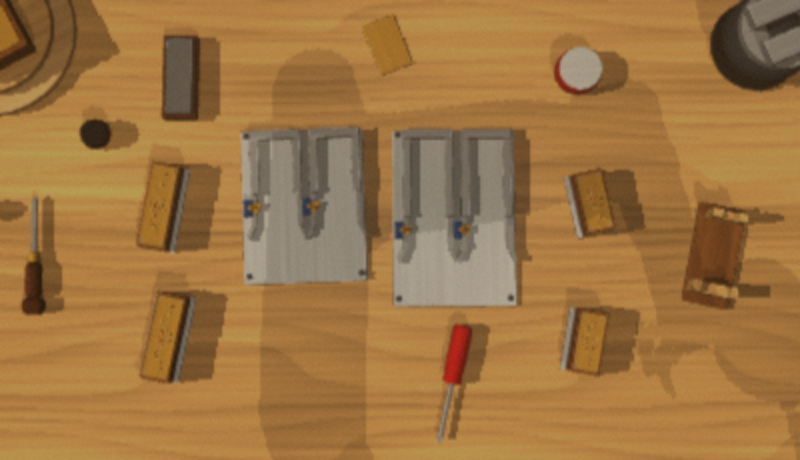

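```bash
cat > go.py <<'E'
from h import *
import sys
def go(x,y,z,psi):
    s=env.read_state();T=R.from_quat(s['orientation'])
    G=R.from_euler('z',psi,degrees=True)*R.from_euler('x',180,degrees=True)
    d=T.inv().apply(np.array([x,y,z])-s['ee_pos']); w=(T.inv()*G).as_rotvec()
    print('row',' '.join('%.4f'%v for v in d),' '.join('%.3f'%v for v in w),'dist %.3f ang %.1f'%(np.linalg.norm(d),np.degrees(np.linalg.norm(w))))
def st():
    s=env.read_state();q=s['orientation'];e=(R.from_quat(q)*R.from_euler('x',180,degrees=True)).as_euler('xyz',degrees=True)
    print('t%.2f'%s['clock'],np.round(s['ee_pos'],4),'rpy',np.round(e,2),'f',np.round(s['ft_force'],1),'open %.4f'%s['opening'])
if __name__=='__main__':
    st()
    if len(sys.argv)>4: go(*map(float,sys.argv[1:5]))
E
python3 go.py 0.5 0 0.30 0; python3 -c "
from plant import env;print(env.tips_ahead)"
```

```text
t0.10 [ 0.1508 -0.4761  0.2415] rpy [ 0.11  0.   17.58] f [-0.2 -0.2  0.4] open 0.0854
row 0.4767 -0.3486 -0.0578 -0.002 0.000 0.307 dist 0.593 ang 17.6
0.011
```

Request:
step_arm(steps="0.477 -0.349 -0.058 -0.002 0 0.307 0.085;0.477 -0.349 -0.058 -0.002 0 0.307 0.085;0.477 -0.349 -0.058 -0.002 0 0.307 0.085;0.477 -0.349 -0.058 -0.002 0 0.307 0.085;0.477 -0.349 -0.058 -0.002 0 0.307 0.085;0.477 -0.349 -0.058 -0.002 0 0.307 0.085;0.477 -0.349 -0.058 -0.002 0 0.307 0.085;0.477 -0.349 -0.058 -0.002 0 0.307 0.085;0.477 -0.349 -0.058 -0.002 0 0.307 0.085;0.477 -0.349 -0.058 -0.002 0 0.307 0.085")

```text
clock: 1.35
ee_pos: [0.5013, 0.0026, 0.2997]
orientation: [1.0, 0.002, -0.0, -0.0]
ft_force: [-0.3, -1.3, 0.2]
opening: 0.0846
```

Run:
```python
from m import *
from go import *
st()
s,c=shot('wrist'); save('w1',c['color']);print(c['fovy'],c['cx'],c['cy'],c['hand_eye'])
P=wpts(s,c); np.savez('w1.npz',P=P,k=c['color'])
box=(0.3,0.75,-0.5,0.5)
[print(*r) for r in rects(c,P,box,0.031,0.06)]
[print(*r) for r in rects(c,P,box,0.005,0.06)]
```

```text
t1.35 [0.5013 0.0026 0.2997] rpy [0.03 0.05 0.28] f [-0.3 -1.3  0.2] open 0.0846
65.70646984690485 319.2677602956125 236.37652667314288 [[ 4.75601704e-04 -9.64157766e-01 -2.65329184e-01  6.73247338e-02]
 [ 9.99999853e-01  5.28023583e-04 -1.26244705e-04 -3.23666933e-04]
 [ 2.61819879e-04 -2.65329084e-01  9.64157875e-01 -1.31170682e-01]
 [ 0.00000000e+00  0.00000000e+00  0.00000000e+00  1.00000000e+00]]
[ 734. -265.] [31. 56.] -89.9 0.033 678 [540.  17.]
[743. 448.] [18. 35.] -55.8 0.036 134 [ 4. 41.]
[570. 275.] [ 41. 110.] -10.1 0.039 2386 [ 95. 146.]
[ 573. -278.] [40. 81.] 12.0 0.039 1701 [551. 147.]
[ 551. -439.] [10. 36.] 58.9 0.042 118 [634. 171.]
[ 461. -426.] [14. 56.] 78.6 0.036 286 [620. 237.]
[404. 266.] [ 40. 111.] -12.2 0.039 2046 [114. 274.]
[ 396. -267.] [39. 81.] -11.0 0.039 1447 [527. 284.]
[717. 252.] [45. 67.] -0.5 0.025 1786 [119.  29.]
[ 733. -263.] [34. 59.] -89.9 0.032 1172 [534.  19.]
[724. 447.] [44. 95.] -40.4 0.017 1090 [14. 51.]
[ 741. -463.] [15. 33.] 41.4 0.012 132 [635.  50.]
[572.  93.] [159. 200.] 1.8 0.008 22339 [244. 134.]
[ 556. -101.] [159. 229.] 0.3 0.008 25039 [406. 148.]
[665. 360.] [36. 37.] 45.0 0.028 648 [50. 82.]
[569. 271.] [ 47. 111.] -8.9 0.038 3561 [101. 146.]
[ 572. -275.] [45. 81.] 12.4 0.038 2547 [544. 147.]
[508. 433.] [ 27. 150.] -3.1 0.015 943 [ 24. 210.]
[ 506. -436.] [ 62. 130.] -12.3 0.01 2475 [617. 205.]
[404. 266.] [ 51. 111.] -10.9 0.038 3096 [120. 271.]
[ 396. -266.] [50. 82.] -13.8 0.037 2293 [521. 280.]
[359. -98.] [ 26. 120.] -13.6 0.022 1289 [403. 297.]
```

View pics/w1.png

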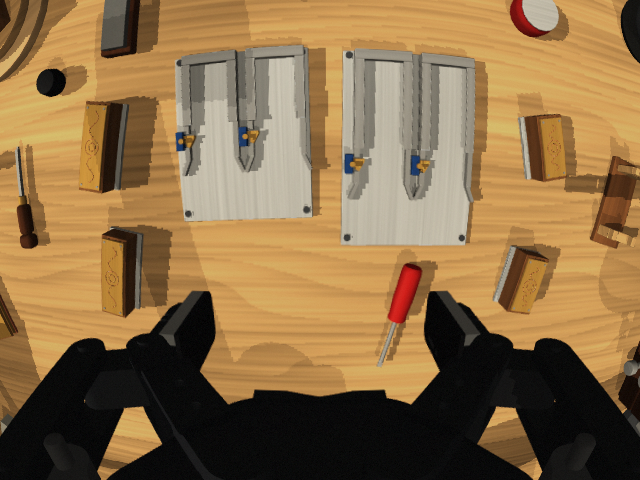

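Run:
```python
from m import *
P=np.load('w1.npz')['P']
for nm,ox,oy in(('s',.572,.093),('l',.556,-.101)):
    m=(abs(P[...,0]-ox)<.13)&(abs(P[...,1]-oy)<.09)
    pl=m&(P[...,2]>.004)&(P[...,2]<.03)
    r=cv2.minAreaRect((P[pl][:,:2]*1000).astype(np.float32)); print(nm,r)
    # yaw from lip edges: for wall pts z>.016 
    h=P[m&(P[...,2]>.0155)&(P[...,2]<.03)]
    best=None
    for a in np.arange(-4,4.01,.1):
        c,s=np.cos(np.radians(a)),np.sin(np.radians(a)); y=-s*(h[:,0]-ox)+c*(h[:,1]-oy)
        H=np.histogram(y,np.arange(-.09,.09,.001))[0]; v=(H.astype(float)**2).sum()
        if best is None or v>best[0]: best=(v,a,H)
    a=best[1];c,s=np.cos(np.radians(a)),np.sin(np.radians(a))
    x=c*(h[:,0]-ox)+s*(h[:,1]-oy);y=-s*(h[:,0]-ox)+c*(h[:,1]-oy)
    print('yaw',a,'x range',np.percentile(x,[0.5,99.5]))
    print([(i-90,int(n)) for i,n in enumerate(best[2]) if n>25])
    H=np.histogram(x,np.arange(-.09,.12,.002))[0];print([(-90+2*i,int(n)) for i,n in enumerate(H) if n])
```

```text
s ((571.7001953125, 93.07072448730469), (199.60394287109375, 158.6804656982422), 1.8075428009033203)
yaw 1.600000000000005 x range [-0.03983616  0.09843646]
[(-75, 34), (-74, 102), (-73, 98), (-72, 96), (-71, 93), (-70, 92), (-69, 85), (-68, 64), (-67, 67), (-66, 66), (-65, 60), (-64, 34), (-20, 72), (-19, 67), (-18, 69), (-17, 60), (-16, 76), (-15, 88), (-14, 84), (-13, 97), (-12, 87), (-11, 100), (-10, 58), (1, 66), (2, 98), (3, 90), (4, 93), (5, 96), (6, 90), (7, 74), (8, 64), (9, 56), (10, 63), (11, 59), (55, 27), (56, 77), (57, 59), (58, 61), (59, 59), (60, 74), (61, 79), (62, 84), (63, 66), (64, 84), (65, 71), (66, 61), (68, 27)]
[(-44, 2), (-42, 19), (-40, 18), (-38, 15), (-36, 21), (-34, 18), (-32, 22), (-30, 23), (-28, 22), (-26, 22), (-24, 27), (-22, 32), (-20, 29), (-18, 28), (-16, 25), (-14, 43), (-12, 59), (-10, 53), (-8, 58), (-6, 53), (-4, 66), (-2, 67), (0, 68), (2, 55), (4, 37), (6, 56), (8, 33), (10, 22), (12, 32), (14, 36), (16, 68), (18, 75), (20, 70), (22, 71), (24, 65), (26, 69), (28, 70), (30, 68), (32, 62), (34, 64), (36, 68), (38, 66), (40, 66), (42, 64), (44
[... 1163 characters left out ...]
 53), (-20, 63), (-18, 72), (-16, 68), (-14, 46), (-12, 53), (-10, 53), (-8, 48), (-6, 26), (-4, 20), (-2, 26), (0, 56), (2, 66), (4, 60), (6, 68), (8, 67), (10, 64), (12, 74), (14, 64), (16, 69), (18, 66), (20, 66), (22, 75), (24, 63), (26, 58), (28, 65), (30, 73), (32, 67), (34, 54), (36, 64), (38, 70), (40, 68), (42, 62), (44, 55), (46, 72), (48, 72), (50, 68), (52, 62), (54, 66), (56, 69), (58, 69), (60, 67), (62, 69), (64, 66), (66, 66), (68, 67), (70, 64), (72, 61), (74, 62), (76, 69), (78, 57), (80, 65), (82, 66), (84, 72), (86, 62), (88, 65), (90, 65), (92, 62), (94, 62), (96, 68), (98, 73), (100, 108), (102, 200), (104, 188), (106, 189), (108, 182), (110, 188), (112, 149), (114, 5)]
```

```bash
python3 go.py 0.404 0.267 0.16 -11.8
```

```text
t1.40 [0.5034 0.005  0.2996] rpy [ 0.17 -0.06  0.59] f [3.  1.3 1. ] open 0.0848
row -0.0968 -0.2626 0.1403 -0.003 -0.001 0.216 dist 0.313 ang 12.4
```

Request:
step_arm(steps="-0.048 -0.131 0.07 0 0 0.108 0.085;-0.097 -0.263 0.14 -0.003 0 0.216 0.085;-0.097 -0.263 0.14 -0.003 0 0.216 0.085;-0.097 -0.263 0.14 -0.003 0 0.216 0.085;-0.097 -0.263 0.14 -0.003 0 0.216 0.085;-0.097 -0.263 0.14 -0.003 0 0.216 0.085;-0.097 -0.263 0.14 -0.003 0 0.216 0.085;-0.097 -0.263 0.14 -0.003 0 0.216 0.085")

```text
clock: 2.4
ee_pos: [0.3857, -0.0395, 0.1832]
orientation: [0.997, -0.069, 0.001, -0.025]
ft_force: [1.1, 0.4, -0.2]
opening: 0.0851
```

```bash
cat > look.py <<'E'
from m import *
from go import *
# look.py x y zgo [psi override]: finds brass top nearest x,y ; prints move to grasp
x,y,zg=map(float,sys.argv[1:4])
st(); s,c=shot('wrist'); P=wpts(s,c); st()
b=[r for r in rects(c,P,(x-.1,x+.1,y-.1,y+.1),.031,.055)]
for r in b: print(*r)
r=min(b,key=lambda r:np.hypot(*(r[0]/1000-[x,y])))
go(r[0][0]/1000,r[0][1]/1000,zg,r[2])
E
python3 look.py .404 .267 .030
```

```text
t2.40 [ 0.3857 -0.0395  0.1832] rpy [ 2.85  0.07 -7.94] f [ 1.1  0.4 -0.2] open 0.0851
t2.45 [ 0.3845 -0.0393  0.1825] rpy [ 2.85  0.18 -7.93] f [-1.7 -0.3 -1.1] open 0.0849
[404. 266.] [ 39. 110.] -12.0 0.039 2664 [ 35. 243.]
row -0.0223 -0.2971 0.1675 -0.050 0.005 0.071 dist 0.342 ang 5.0
```

```bash
python3 -c "
from h import *
s=env.read_state();print(np.round(s['joints'],3),np.round(s['dq'],3),np.round(s['effort'],1))"; python3 go.py .404 .267 .16 -12
```

```text
[-0.139  0.059 -0.375  1.141  0.05   3.141] [ 0.004  0.01   0.025  0.024  0.001 -0.001] [  0.  -26.9  25.8  -0.6   0.2  -0. ]
t2.45 [ 0.3845 -0.0393  0.1825] rpy [ 2.85  0.18 -7.93] f [-1.7 -0.3 -1.1] open 0.0849
row -0.0229 -0.3046 0.0377 -0.050 0.005 0.071 dist 0.308 ang 5.0
```

```bash
python3 go.py .404 .267 .16 168
```

```text
t2.45 [ 0.3845 -0.0393  0.1825] rpy [ 2.85  0.18 -7.93] f [-1.7 -0.3 -1.1] open 0.0849
row -0.0229 -0.3046 0.0377 -0.008 -0.076 -3.070 dist 0.308 ang 175.9
```

Request:
step_arm(steps="0 0 -0.05 0 0 -0.18 0.085;0 -0.02 -0.05 0 0 -0.36 0.085;0 -0.05 -0.04 0 0 -0.54 0.085;-0.002 -0.08 -0.03 0 0 -0.72 0.085;-0.005 -0.11 -0.03 0 0 -0.9 0.085;-0.01 -0.14 -0.02 0 0 -1.08 0.085;-0.012 -0.17 -0.02 0 0 -1.26 0.085;-0.015 -0.21 -0.01 0 0 -1.44 0.085;-0.018 -0.24 0 0 0 -1.62 0.085;-0.02 -0.27 0 0 0 -1.8 0.085")

```text
clock: 3.7
ee_pos: [0.4015, 0.2316, 0.1953]
orientation: [0.672, 0.74, 0.019, -0.016]
ft_force: [-0.7, -0.1, -0.2]
opening: 0.085
```

```bash
python3 go.py .404 .267 .16 168
```

```text
t3.70 [0.4015 0.2316 0.1953] rpy [-0.42 -2.78 95.58] f [-0.7 -0.1 -0.2] open 0.0850
row 0.0332 0.0056 0.0370 0.037 -0.037 -1.264 dist 0.050 ang 72.5
```

Request:
step_arm(steps="0.033 0.006 0.037 0.037 -0.037 -1.264 0.085;0.033 0.006 0.037 0.037 -0.037 -1.264 0.085;0.033 0.006 0.037 0.037 -0.037 -1.264 0.085;0.033 0.006 0.037 0.037 -0.037 -1.264 0.085;0.033 0.006 0.037 0.037 -0.037 -1.264 0.085;0.033 0.006 0.037 0.037 -0.037 -1.264 0.085;0.033 0.006 0.037 0.037 -0.037 -1.264 0.085;0.033 0.006 0.037 0.037 -0.037 -1.264 0.085;0.033 0.006 0.037 0.037 -0.037 -1.264 0.085")

```text
clock: 4.82
ee_pos: [0.4045, 0.2669, 0.16]
orientation: [0.105, 0.994, 0.0, -0.0]
ft_force: [0.9, -0.7, -0.3]
opening: 0.0853
```

```bash
sed -i 's/zg,r\[2\])/zg,r[2]+180)/' look.py; python3 look.py .404 .267 .030
```

```text
t4.83 [0.4045 0.2669 0.16  ] rpy [-1.0000e-02 -1.0000e-02  1.6789e+02] f [ 0.9 -0.7 -0.3] open 0.0853
t4.88 [0.4045 0.2669 0.16  ] rpy [-1.0000e-02 -1.0000e-02  1.6791e+02] f [-0.4 -0.8  0.4] open 0.0849
[404. 267.] [ 38. 110.] -11.7 0.039 7882 [319. 226.]
row 0.0005 -0.0000 0.1300 0.000 -0.000 -0.007 dist 0.130 ang 0.4
```

Request:
step_arm(steps="0 0 0.06 0 0 -0.007 0.085;0 0 0.11 0 0 -0.007 0.085;0 0 0.13 0 0 -0.007 0.085;0 0 0.13 0 0 -0.007 0.085;0 0 0.13 0 0 -0.007 0;0 0 0.13 0 0 -0.007 0;0 0 0.13 0 0 -0.007 0;0 0 0.13 0 0 -0.007 0;0 0 0.13 0 0 -0.007 0;0 0 0.13 0 0 -0.007 0")

```text
clock: 6.12
ee_pos: [0.4056, 0.2677, 0.0315]
orientation: [0.102, 0.995, 0.001, 0.001]
ft_force: [-0.0, -0.0, 5.8]
opening: 0.0364
```

```bash
python3 go.py .404 .267 .13 180; echo stage; python3 go.py .4602 -.0672 .13 180.25
```

```text
t6.12 [0.4056 0.2677 0.0315] rpy [-1.5000e-01  1.3000e-01  1.6831e+02] f [-0.  -0.   5.8] open 0.0364
row 0.0012 -0.0007 -0.0985 0.002 0.002 -0.204 dist 0.099 ang 11.7
stage
t6.12 [0.4056 0.2677 0.0315] rpy [-1.5000e-01  1.3000e-01  1.6831e+02] f [-0.  -0.   5.8] open 0.0364
row -0.1215 -0.3166 -0.0990 0.002 0.002 -0.208 dist 0.353 ang 11.9
```

Request:
step_arm(steps="0 0 -0.04 0 0 0 0;0 0 -0.09 0 0 0 0;-0.015 -0.04 -0.099 0.002 0.002 -0.05 0;-0.03 -0.08 -0.099 0.002 0.002 -0.1 0;-0.045 -0.12 -0.099 0.002 0.002 -0.15 0;-0.061 -0.16 -0.099 0.002 0.002 -0.208 0;-0.08 -0.21 -0.099 0.002 0.002 -0.208 0;-0.1 -0.26 -0.099 0.002 0.002 -0.208 0;-0.115 -0.3 -0.099 0.002 0.002 -0.208 0;-0.1215 -0.3166 -0.099 0.002 0.002 -0.208 0")

```text
clock: 7.38
ee_pos: [0.46, -0.0692, 0.1299]
orientation: [-0.0, 1.0, 0.0, 0.0]
ft_force: [0.4, 0.7, -2.2]
opening: 0.0365
```

Run:
```python
from m import *
from go import *
st(); s,c=shot('wrist'); save('w2',c['color']); P=wpts(s,c)
for r in rects(c,P,(.3,.75,-.2,.05),.03,.2): print(*r)
go(.4602,-.0672,.060,180.25)
```

```text
t7.38 [ 0.46   -0.0692  0.1299] rpy [-2.0000e-02  2.0000e-02 -1.7995e+02] f [ 0.4  0.7 -2.2] open 0.0365
[459. -69.] [108. 117.] 39.5 0.157 54792 [319. 326.]
row 0.0003 0.0030 0.0699 -0.001 0.001 -0.004 dist 0.070 ang 0.2
```

View pics/w2.png

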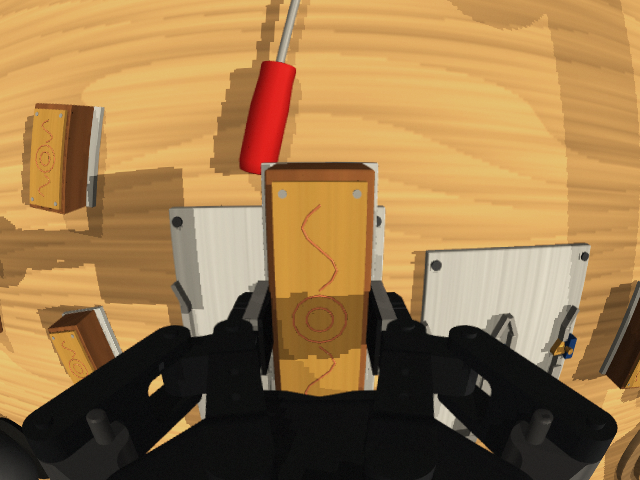

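Request:
step_arm(steps="0 0.003 0.03 0 0 -0.004 0;0 0.003 0.06 0 0 -0.004 0;0 0.003 0.075 0 0 -0.004 0;0 0.003 0.083 0 0 -0.004 0;0 0.003 0.087 0 0 -0.004 0;0 0.003 0.089 0 0 -0.004 0;0 0.003 0.089 0 0 -0.004 0")

```text
clock: 8.3
ee_pos: [0.4609, -0.0672, 0.0413]
orientation: [-0.002, 1.0, -0.001, 0.001]
ft_force: [0.2, -0.7, -2.0]
opening: 0.0367
```

```bash
python3 go.py .600 -.0672 .0405 180.25
```

```text
t8.30 [ 0.4609 -0.0672  0.0413] rpy [ 7.0000e-02  9.0000e-02 -1.7974e+02] f [ 0.2 -0.7 -2. ] open 0.0367
row -0.1391 -0.0006 0.0010 -0.001 0.002 0.000 dist 0.139 ang 0.1
```

Request:
step_arm(steps="-0.01 0 0.001 0 0 0 0;-0.02 0 0.001 0 0 0 0;-0.03 0 0.001 0 0 0 0;-0.04 0 0.001 0 0 0 0;-0.05 0 0.001 0 0 0 0;-0.06 0 0.001 0 0 0 0;-0.07 0 0.001 0 0 0 0;-0.07 0 0.001 0 0 0 0")

```text
clock: 9.3
ee_pos: [0.5327, -0.067, 0.0407]
orientation: [-0.002, 1.0, -0.001, 0.002]
ft_force: [1.9, -3.5, -2.3]
opening: 0.0366
```

```bash
python3 go.py .600 -.0672 .0405 180.25
```

```text
t9.30 [ 0.5327 -0.067   0.0407] rpy [ 9.0000e-02  2.3000e-01 -1.7973e+02] f [ 1.9 -3.5 -2.3] open 0.0366
row -0.0673 -0.0005 0.0005 -0.002 0.004 0.000 dist 0.067 ang 0.3
```

Request:
step_arm(steps="-0.012 0 0 0 0 0 0;-0.024 0 0 0 0 0 0;-0.036 0 0 0 0 0 0;-0.048 0 0 0 0 0 0;-0.058 0 0 0 0 0 0;-0.064 0 0 0 0 0 0;-0.067 0 0 0 0 0 0;-0.069 0 0 0 0 0 0;-0.069 0 0 0 0 0 0")

```text
clock: 10.42
ee_pos: [0.602, -0.0662, 0.041]
orientation: [-0.002, 1.0, -0.0, 0.002]
ft_force: [0.1, -1.2, -1.8]
opening: 0.0367
```

Run:
```python
from m import *
from go import *
st(); s,c=shot('wrist'); P=wpts(s,c); save('w3',c['color'][100:480,120:560])
```

```text
t10.43 [ 0.602  -0.0662  0.041 ] rpy [ 3.0000e-02  2.7000e-01 -1.7974e+02] f [ 0.1 -1.2 -1.8] open 0.0367
```

View pics/w3.png

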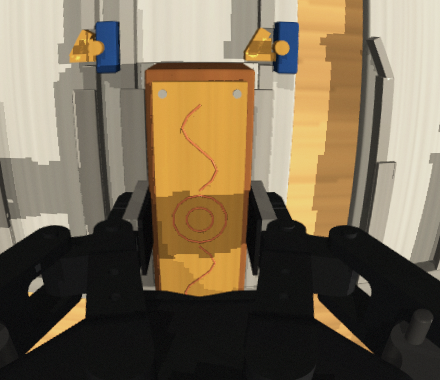

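Request:
step_arm(steps="0 0 0 0 0 0 0.06;0 0 0 0 0 0 0.06;0 0 0 0 0 0 0.06;0 0 -0.05 0 0 0 0.06;0 0 -0.11 0 0 0 0.085;0 0 -0.119 0 0 0 0.085")

```text
clock: 11.22
ee_pos: [0.6047, -0.0664, 0.166]
orientation: [-0.002, 1.0, -0.001, 0.008]
ft_force: [0.3, -0.6, -0.2]
opening: 0.0851
```

```bash
python3 go.py .570 .275 .16 170
```

```text
t11.22 [ 0.6047 -0.0664  0.166 ] rpy [ 9.0000e-02  8.9000e-01 -1.7972e+02] f [ 0.3 -0.6 -0.2] open 0.0851
row 0.0331 0.3415 0.0050 -0.000 0.016 0.179 dist 0.343 ang 10.3
```

Request:
step_arm(steps="0.033 0.341 0.005 0 0.016 0.179 0.085;0.033 0.341 0.005 0 0.016 0.179 0.085;0.033 0.341 0.005 0 0.016 0.179 0.085;0.033 0.341 0.005 0 0.016 0.179 0.085;0.033 0.341 0.005 0 0.016 0.179 0.085;0.033 0.341 0.005 0 0.016 0.179 0.085;0.033 0.341 0.005 0 0.016 0.179 0.085;0.033 0.341 0.005 0 0.016 0.179 0.085")

```text
clock: 12.22
ee_pos: [0.5698, 0.2739, 0.1593]
orientation: [0.087, 0.996, -0.001, -0.001]
ft_force: [-0.1, 0.1, -0.2]
opening: 0.0851
```

```bash
python3 look.py .570 .275 .030
```

```text
t12.22 [0.5698 0.2739 0.1593] rpy [ 8.0000e-02 -8.0000e-02  1.7002e+02] f [-0.1  0.1 -0.2] open 0.0851
t12.28 [0.57   0.2734 0.1595] rpy [ 6.0000e-02 -7.0000e-02  1.6996e+02] f [0.2 1.1 0.5] open 0.0851
[570. 275.] [ 38. 110.] -10.0 0.039 7864 [321. 227.]
row 0.0001 0.0017 0.1295 -0.001 -0.001 -0.001 dist 0.130 ang 0.1
```

Request:
step_arm(steps="0 0.001 0.06 0 0 0 0.085;0 0.0015 0.11 0 0 0 0.085;0 0.0015 0.13 0 0 0 0.085;0 0.0015 0.13 0 0 0 0.085;0 0.0015 0.13 0 0 0 0;0 0.0015 0.13 0 0 0 0;0 0.0015 0.13 0 0 0 0;0 0.0015 0.13 0 0 0 0;0 0.0015 0.13 0 0 0 0")

```text
clock: 13.4
ee_pos: [0.5714, 0.2752, 0.0315]
orientation: [0.088, 0.996, 0.0, 0.001]
ft_force: [0.2, -0.7, 6.7]
opening: 0.0367
```

```bash
python3 go.py .4685 -.143 .14 180.25
```

```text
t13.40 [0.5714 0.2752 0.0315] rpy [-4.0000e-02  1.1000e-01  1.6995e+02] f [ 0.2 -0.7  6.7] open 0.0367
row 0.0281 -0.4297 -0.1089 0.001 0.002 -0.180 dist 0.444 ang 10.3
```

Request:
step_arm(steps="0 0 -0.05 0 0 0 0;0 0 -0.105 0 0 0 0;0.003 -0.05 -0.109 0 0 -0.03 0;0.007 -0.11 -0.109 0 0 -0.06 0;0.011 -0.17 -0.109 0 0 -0.09 0;0.015 -0.23 -0.109 0 0 -0.12 0;0.019 -0.29 -0.109 0 0 -0.15 0;0.023 -0.35 -0.109 0 0 -0.18 0;0.026 -0.4 -0.109 0 0 -0.18 0;0.028 -0.43 -0.109 0 0 -0.18 0")

```text
clock: 14.65
ee_pos: [0.4673, -0.1453, 0.1399]
orientation: [-0.001, 1.0, 0.0, 0.001]
ft_force: [0.8, 0.9, -4.5]
opening: 0.0366
```

Run:
```python
from m import *
from go import *
st(); s,c=shot('wrist'); P=wpts(s,c); save('w4',c['color'])
k=c['color'].astype(int); Q=wpts(s,c,.012)
m=(k[...,0]>130)&(k[...,1]<60)&(k[...,2]<70)&(abs(P[...,1]+.1)<.08)&(P[...,2]<.04)
q=P[m]; print(m.sum(),'red max x',q[:,0].max(),q[q[:,0]>q[:,0].max()-.02][:,:2].min(0),q[q[:,0]>q[:,0].max()-.02].max(0))
b=rects(c,P,(.3,.75,-.3,.05),.10,.2); print(b)
go(.4685,-.143,.06,180.25)
```

```text
t14.65 [ 0.4673 -0.1453  0.1399] rpy [-2.0000e-02  8.0000e-02 -1.7986e+02] f [ 0.8  0.9 -4.5] open 0.0366
3075 red max x 0.41799271792788145 [ 0.3980165  -0.11919075] [ 0.41799272 -0.09556214  0.02748891]
[(array([ 467., -145.]), array([105., 118.]), 36.8, 0.149, np.int32(43399), array([319., 308.]))]
row -0.0017 0.0052 0.0799 -0.003 0.001 -0.004 dist 0.080 ang 0.3
```

View pics/w4.png

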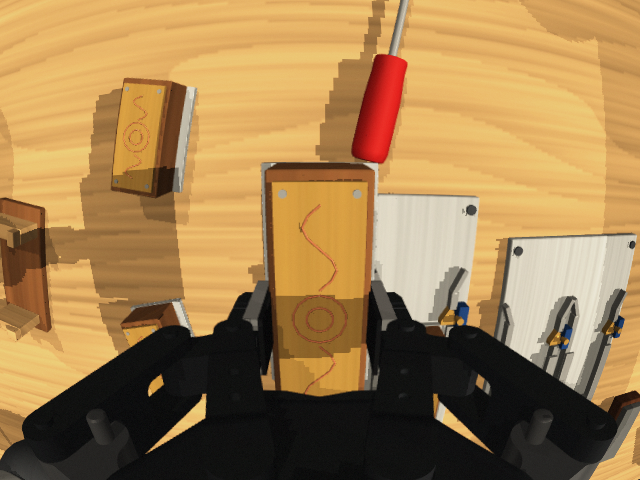

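Request:
step_arm(steps="-0.003 0.003 0.03 0 0 -0.004 0;-0.003 0.003 0.06 0 0 -0.004 0;-0.003 0.003 0.08 0 0 -0.004 0;-0.003 0.003 0.086 0 0 -0.004 0;-0.003 0.003 0.086 0 0 -0.004 0")

```text
clock: 15.32
ee_pos: [0.4697, -0.145, 0.0539]
orientation: [-0.002, 1.0, -0.001, -0.0]
ft_force: [0.4, 0.9, -2.3]
opening: 0.0366
```

```bash
python3 go.py .4705 -.143 .041 180.25
```

```text
t15.32 [ 0.4697 -0.145   0.0539] rpy [ 1.4000e-01 -0.0000e+00 -1.7976e+02] f [ 0.4  0.9 -2.3] open 0.0366
row -0.0008 0.0020 0.0128 -0.002 -0.000 -0.000 dist 0.013 ang 0.1
```

Request:
step_arm(steps="-0.001 0.002 0 0 0 0 0;-0.001 0.002 0.005 0 0 0 0;-0.001 0.002 0.01 0 0 0 0;-0.001 0.002 0.0128 0 0 0 0;-0.001 0.002 0.0128 0 0 0 0")

```text
clock: 15.95
ee_pos: [0.4704, -0.143, 0.0407]
orientation: [-0.002, 1.0, -0.001, -0.0]
ft_force: [-0.2, -0.0, -2.1]
opening: 0.0365
```

```bash
python3 go.py .5325 -.1428 .041 180.25
```

```text
t15.95 [ 0.4704 -0.143   0.0407] rpy [ 1.3000e-01 -4.0000e-02 -1.7976e+02] f [-0.2 -0.  -2.1] open 0.0365
row -0.0621 -0.0001 -0.0003 -0.002 -0.001 -0.000 dist 0.062 ang 0.1
```

Request:
step_arm(steps="-0.012 0 0 0 0 0 0;-0.026 0 0 0 0 0 0;-0.04 0 0 0 0 0 0;-0.054 0 0 0 0 0 0;-0.068 0 0 0 0 0 0;-0.082 0 0 0 0 0 0;-0.096 0 0 0 0 0 0;-0.11 0 0 0 0 0 0;-0.122 0 0 0 0 0 0;-0.128 0 0 0 0 0 0")

```text
clock: 17.2
ee_pos: [0.5995, -0.1426, 0.0405]
orientation: [-0.002, 1.0, -0.001, -0.0]
ft_force: [-1.0, -3.2, -1.9]
opening: 0.0365
```

```bash
python3 go.py .6025 -.1428 .041 180.25
```

```text
t17.20 [ 0.5995 -0.1426  0.0405] rpy [ 1.6000e-01 -1.0000e-02 -1.7974e+02] f [-1.  -3.2 -1.9] open 0.0365
row -0.0030 -0.0002 -0.0005 -0.003 -0.000 0.000 dist 0.003 ang 0.2
```

Catch still presses (−3.2 N in y); go a few mm further.

Request:
step_arm(steps="-0.001 0 0 0 0 0 0;-0.002 0 0 0 0 0 0;-0.003 0 0 0 0 0 0;-0.003 0 0 0 0 0 0")

```text
clock: 17.7
ee_pos: [0.6025, -0.1422, 0.0406]
orientation: [-0.002, 1.0, -0.001, -0.0]
ft_force: [0.2, 0.3, -2.0]
opening: 0.0363
```

Run:
```python
from m import *
from go import *
st(); s,c=shot('wrist'); P=wpts(s,c); k=c['color']
save('w5',k[100:480,120:560])
```

```text
t17.70 [ 0.6025 -0.1422  0.0406] rpy [ 1.1000e-01 -0.0000e+00 -1.7973e+02] f [ 0.2  0.3 -2. ] open 0.0363
```

View pics/w5.png

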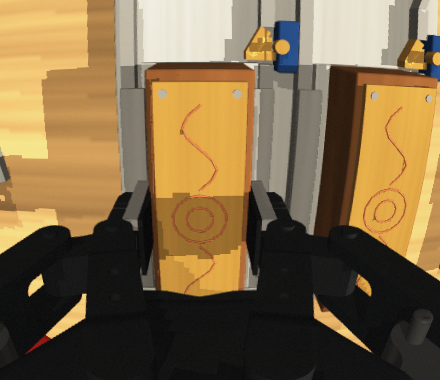

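Request:
step_arm(steps="0 0 0 0 0 0 0.058;0 0 0 0 0 0 0.058;0 0 0 0 0 0 0.058;0 0 -0.05 0 0 0 0.058;0 0 -0.11 0 0 0 0.085;0 0 -0.119 0 0 0 0.085")

```text
clock: 18.5
ee_pos: [0.6058, -0.1427, 0.1656]
orientation: [-0.002, 1.0, -0.002, 0.005]
ft_force: [0.5, -0.2, 0.1]
opening: 0.0849
```

```bash
python3 go.py .573 -.277 .16 192
```

```text
t18.50 [ 0.6058 -0.1427  0.1656] rpy [   0.25    0.6  -179.72] f [ 0.5 -0.2  0.1] open 0.0849
row 0.0335 -0.1341 0.0059 -0.005 0.010 -0.205 dist 0.138 ang 11.7
```

Request:
step_arm(steps="0.033 -0.134 0.006 -0.005 0.01 -0.205 0.085;0.033 -0.134 0.006 -0.005 0.01 -0.205 0.085;0.033 -0.134 0.006 -0.005 0.01 -0.205 0.085;0.033 -0.134 0.006 -0.005 0.01 -0.205 0.085;0.033 -0.134 0.006 -0.005 0.01 -0.205 0.085")

```text
clock: 19.12
ee_pos: [0.5737, -0.2754, 0.1594]
orientation: [-0.105, 0.994, 0.0, -0.0]
ft_force: [-0.4, 0.0, -0.4]
opening: 0.0849
```

```bash
python3 look.py .573 -.277 .030
```

```text
t19.12 [ 0.5737 -0.2754  0.1594] rpy [-4.000e-02 -2.000e-02 -1.679e+02] f [-0.4  0.  -0.4] open 0.0849
t19.18 [ 0.5739 -0.2752  0.1596] rpy [-2.0000e-02 -2.0000e-02 -1.6786e+02] f [-0.7 -0.1 -0. ] open 0.0849
[ 573. -278.] [38. 80.] 11.8 0.039 5832 [315. 227.]
row 0.0014 -0.0026 0.1296 0.000 -0.000 0.006 dist 0.130 ang 0.3
```

Request:
step_arm(steps="0.0014 -0.0026 0.06 0 0 0.006 0.085;0.0014 -0.0026 0.11 0 0 0.006 0.085;0.0014 -0.0026 0.13 0 0 0.006 0.085;0.0014 -0.0026 0.13 0 0 0.006 0.085;0.0014 -0.0026 0.13 0 0 0.006 0;0.0014 -0.0026 0.13 0 0 0.006 0;0.0014 -0.0026 0.13 0 0 0.006 0;0.0014 -0.0026 0.13 0 0 0.006 0;0.0014 -0.0026 0.13 0 0 0.006 0")

```text
clock: 20.3
ee_pos: [0.5743, -0.2785, 0.0315]
orientation: [-0.103, 0.995, -0.001, 0.001]
ft_force: [-0.7, 1.7, 6.3]
opening: 0.0365
```

```bash
python3 go.py .4956 .1248 .14 181.7
```

```text
t20.30 [ 0.5743 -0.2785  0.0315] rpy [ 9.0000e-02  1.6000e-01 -1.6821e+02] f [-0.7  1.7  6.3] open 0.0365
row -0.0057 0.4107 -0.1091 -0.001 0.003 0.176 dist 0.425 ang 10.1
```

Request:
step_arm(steps="0 0 -0.05 0 0 0 0;0 0 -0.105 0 0 0 0;0 0.04 -0.109 0 0 0.03 0;-0.002 0.09 -0.109 0 0 0.06 0;-0.003 0.15 -0.109 0 0 0.1 0;-0.004 0.21 -0.109 0 0 0.14 0;-0.005 0.27 -0.109 0 0.002 0.176 0;-0.005 0.33 -0.109 0 0.003 0.176 0;-0.006 0.38 -0.109 0 0.003 0.176 0;-0.006 0.41 -0.109 0 0.003 0.176 0")

```text
clock: 21.55
ee_pos: [0.4949, 0.1263, 0.1398]
orientation: [-0.016, 1.0, -0.001, -0.0]
ft_force: [1.5, -1.1, -1.9]
opening: 0.0367
```

Run:
```python
from m import *
from go import *
st(); s,c=shot('wrist'); P=wpts(s,c); k=c['color']; save('w6',k); s,c=shot('wrist'); P=wpts(s,c)
pl=(P[...,2]>.004)&(P[...,2]<.03)&(abs(P[...,0]-.5)<.13)&(abs(P[...,1]-.093)<.1)
# front edge + side edges of plate near: fit rect
q=P[pl]; print('plate xmin %.4f'%q[:,0].min(), 'at x .485: y', [ (round(float(q[abs(q[:,0]-x)<.004][:,1].min()),4),round(float(q[abs(q[:,0]-x)<.004][:,1].max()),4)) for x in (.48,.49,.5)])
go(.4956,.1248,.06,181.7)
```

```text
t21.55 [0.4949 0.1263 0.1398] rpy [ 7.0000e-02 -4.0000e-02 -1.7816e+02] f [ 1.5 -1.1 -1.9] open 0.0367
plate xmin 0.4728 at x .485: y [(0.0113, 0.0875), (0.0121, 0.0877), (0.012, 0.0883)]
row -0.0006 -0.0020 0.0798 -0.001 -0.001 0.005 dist 0.080 ang 0.3
```

View pics/w6.png

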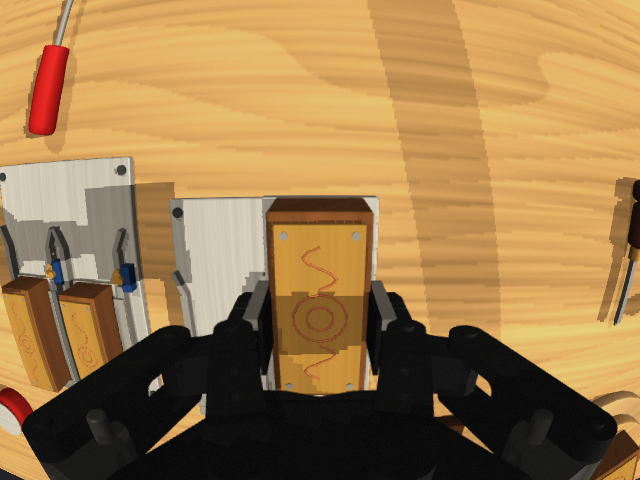

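Request:
step_arm(steps="-0.0006 -0.002 0.03 0 0 0.005 0;-0.0006 -0.002 0.06 0 0 0.005 0;-0.0006 -0.002 0.08 0 0 0.005 0;-0.0006 -0.002 0.09 0 0 0.005 0;-0.0006 -0.002 0.096 0 0 0.005 0;-0.0006 -0.002 0.099 0 0 0.005 0;-0.0006 -0.002 0.099 0 0 0.005 0")

```text
clock: 22.52
ee_pos: [0.4959, 0.1248, 0.0412]
orientation: [-0.015, 1.0, -0.0, 0.0]
ft_force: [0.1, 0.7, -1.0]
opening: 0.0364
```

```bash
python3 go.py .6175 .1285 .0407 181.7
```

```text
t22.52 [0.4959 0.1248 0.0412] rpy [ 3.0000e-02  0.0000e+00 -1.7832e+02] f [ 0.1  0.7 -1. ] open 0.0364
row -0.1216 0.0001 0.0005 -0.000 0.000 -0.000 dist 0.122 ang 0.0
```

Request:
step_arm(steps="-0.012 0 0.0005 0 0 0 0;-0.024 0 0.0005 0 0 0 0;-0.037 0 0.0005 0 0 0 0;-0.05 0 0.0005 0 0 0 0;-0.063 0 0.0005 0 0 0 0;-0.076 0 0.0005 0 0 0 0;-0.09 0 0.0005 0 0 0 0;-0.104 0 0.0005 0 0 0 0;-0.114 0 0.0005 0 0 0 0;-0.119 0 0.0005 0 0 0 0")

```text
clock: 23.78
ee_pos: [0.6156, 0.1279, 0.0404]
orientation: [-0.015, 1.0, -0.001, -0.0]
ft_force: [-1.7, -2.4, -1.5]
opening: 0.0364
```

Request:
step_arm(steps="-0.001 0 0 0 0 0 0;-0.001 0 0 0 0 0 0")

```text
clock: 24.02
ee_pos: [0.6168, 0.1287, 0.0406]
orientation: [-0.015, 1.0, 0.0, 0.0]
ft_force: [0.6, 0.6, -1.5]
opening: 0.0364
```

```bash
python3 go.py .618 .1285 .0407 181.7
```

```text
t24.02 [0.6168 0.1287 0.0406] rpy [-2.0000e-02  3.0000e-02 -1.7831e+02] f [ 0.6  0.6 -1.5] open 0.0364
row -0.0012 -0.0002 -0.0001 0.000 0.001 -0.000 dist 0.001 ang 0.0
```

Request:
step_arm(steps="-0.001 0 0 0 0 0 0;-0.001 0 0 0 0 0 0;-0.001 0 0 0 0 0 0.058;-0.001 0 0 0 0 0 0.058;-0.001 0 0 0 0 0 0.058;-0.001 0 -0.05 0 0 0 0.058;-0.001 0 -0.11 0 0 0 0.085;-0.001 0 -0.119 0 0 0 0.085")

```text
clock: 25.02
ee_pos: [0.621, 0.1294, 0.1657]
orientation: [-0.015, 1.0, 0.001, 0.006]
ft_force: [0.7, 0.5, -0.2]
opening: 0.0845
```

Run:
```python
from m import *
from go import *
st(); s,c=shot('wrist'); save('w7',c['color']);
s,c=shot('top'); P=pts(c)
for r in rects(c,P,(.25,.75,-.5,.55),.031,.06): print(*r)
for r in rects(c,P,(.35,.65,.35,.52),.006,.06): print('graver',*r)
go(.396,-.267,.16,169)
```

```text
t25.02 [0.621  0.1294 0.1657] rpy [-1.3000e-01  6.5000e-01 -1.7831e+02] f [ 0.7  0.5 -0.2] open 0.0845
[733. 491.] [ 34. 117.] 90.0 0.039 417 [124. 169.]
[ 734. -264.] [31. 53.] 89.7 0.035 173 [420. 168.]
[601. -65.] [ 38. 108.] 0.0 0.048 650 [343. 220.]
[ 602. -140.] [ 39. 110.] 0.6 0.047 667 [373. 220.]
[ 555. -446.] [11. 44.] 77.5 0.047 91 [494. 238.]
[ 462. -426.] [15. 57.] 77.4 0.038 125 [487. 274.]
[ 378. -285.] [39. 80.] -11.0 0.039 488 [431. 308.]
graver [509. 444.] [ 32. 152.] 4.3 0.018 355 [146. 266.]
row 0.2345 -0.3892 0.0002 0.002 0.005 0.221 dist 0.454 ang 12.7
```

View pics/w7.png

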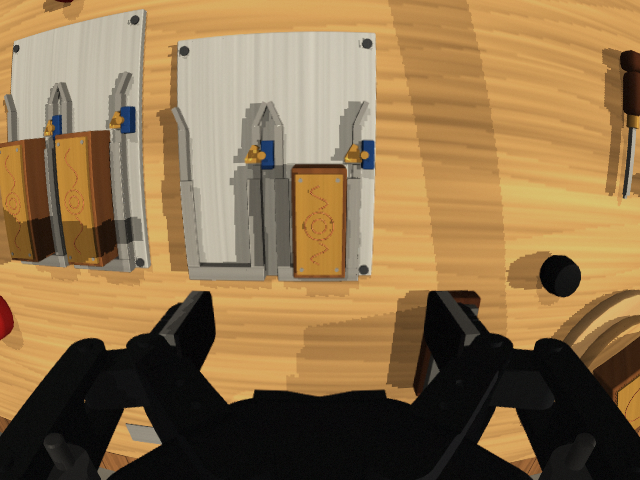

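```bash
python3 go.py .378 -.285 .16 169
```

```text
t25.12 [0.6189 0.1289 0.1618] rpy [-6.0000e-02  2.9000e-01 -1.7831e+02] f [-0.4  0.1 -0.4] open 0.0848
row 0.2530 -0.4067 0.0001 0.002 0.005 0.221 dist 0.479 ang 12.7
```

Request:
step_arm(steps="0.253 -0.407 0 0.002 0.005 0.221 0.085;0.253 -0.407 0 0.002 0.005 0.221 0.085;0.253 -0.407 0 0.002 0.005 0.221 0.085;0.253 -0.407 0 0.002 0.005 0.221 0.085;0.253 -0.407 0 0.002 0.005 0.221 0.085;0.253 -0.407 0 0.002 0.005 0.221 0.085;0.253 -0.407 0 0.002 0.005 0.221 0.085;0.253 -0.407 0 0.002 0.005 0.221 0.085;0.253 -0.407 0 0.002 0.005 0.221 0.085;0.253 -0.407 0 0.002 0.005 0.221 0.085")

```text
clock: 26.38
ee_pos: [0.3773, -0.2846, 0.1587]
orientation: [0.096, 0.995, 0.001, -0.001]
ft_force: [0.4, -0.3, -0.1]
opening: 0.0852
```

```bash
python3 look.py .378 -.285 .030
```

```text
t26.38 [ 0.3773 -0.2846  0.1587] rpy [-8.00e-02 -1.50e-01  1.69e+02] f [ 0.4 -0.3 -0.1] open 0.0852
t26.43 [ 0.3777 -0.2843  0.159 ] rpy [-6.0000e-02 -1.2000e-01  1.6907e+02] f [0.2 0.6 0.2] open 0.0852
[ 378. -286.] [38. 80.] -11.5 0.039 5807 [316. 231.]
row -0.0009 -0.0018 0.1290 0.001 -0.002 0.010 dist 0.129 ang 0.6
```

Request:
step_arm(steps="-0.001 -0.002 0.06 0 -0.002 0.01 0.085;-0.001 -0.002 0.11 0 -0.002 0.01 0.085;-0.001 -0.002 0.129 0 -0.002 0.01 0.085;-0.001 -0.002 0.129 0 -0.002 0.01 0.085;-0.001 -0.002 0.129 0 -0.002 0.01 0;-0.001 -0.002 0.129 0 -0.002 0.01 0;-0.001 -0.002 0.129 0 -0.002 0.01 0;-0.001 -0.002 0.129 0 -0.002 0.01 0;-0.001 -0.002 0.129 0 -0.002 0.01 0")

```text
clock: 27.55
ee_pos: [0.3792, -0.287, 0.0314]
orientation: [0.1, 0.995, -0.0, 0.001]
ft_force: [0.7, 1.2, 7.0]
opening: 0.0367
```

```bash
python3 go.py .4977 .0488 .14 181.7
```

```text
t27.55 [ 0.3792 -0.287   0.0314] rpy [1.0000e-02 1.7000e-01 1.6849e+02] f [0.7 1.2 7. ] open 0.0367
row -0.0495 0.3527 -0.1085 -0.000 0.003 -0.230 dist 0.372 ang 13.2
```

Request:
step_arm(steps="0 0 -0.05 0 0 0 0;0 0 -0.105 0 0 0 0;-0.007 0.05 -0.109 0 0 -0.04 0;-0.014 0.1 -0.109 0 0 -0.08 0;-0.021 0.15 -0.109 0 0 -0.12 0;-0.028 0.2 -0.109 0 0 -0.16 0;-0.036 0.25 -0.109 0 0.003 -0.2 0;-0.042 0.3 -0.109 0 0.003 -0.23 0;-0.047 0.335 -0.109 0 0.003 -0.23 0;-0.0495 0.353 -0.109 0 0.003 -0.23 0")

```text
clock: 28.8
ee_pos: [0.4979, 0.0506, 0.1404]
orientation: [-0.016, 1.0, -0.0, -0.0]
ft_force: [0.1, 0.2, -1.3]
opening: 0.0367
```

Run:
```python
from m import *
from go import *
st(); s,c=shot('wrist'); P=wpts(s,c)
m=(P[...,2]>.12)&(P[...,2]<.17)&(np.arange(480)[:,None]<300)
k=c['color'].astype(int); m&=(k[...,0]>150)&(k[...,0]-k[...,2]>60)
q=P[m]; print('blank',q.min(0),q.max(0),np.median(q,0))
go(.4977,.0488,.0412,181.7)
```

```text
t28.80 [0.4979 0.0506 0.1404] rpy [ 3.0000e-02 -3.0000e-02 -1.7821e+02] f [ 0.1  0.2 -1.3] open 0.0367
blank [0.45667523 0.03347308 0.14385581] [0.48831889 0.06834586 0.15088401] [0.47316609 0.0502089  0.14850108]
row 0.0010 -0.0031 0.0992 0.001 0.000 0.002 dist 0.099 ang 0.1
```

Blank held well (rear at x .457, centre as expected). Lower.

Request:
step_arm(steps="0.001 -0.003 0.03 0 0 0.002 0;0.001 -0.003 0.06 0 0 0.002 0;0.001 -0.003 0.08 0 0 0.002 0;0.001 -0.003 0.09 0 0 0.002 0;0.001 -0.003 0.096 0 0 0.002 0;0.001 -0.003 0.099 0 0 0.002 0;0.001 -0.003 0.099 0 0 0.002 0")

```text
clock: 29.72
ee_pos: [0.4981, 0.0488, 0.0418]
orientation: [-0.015, 1.0, 0.0, 0.001]
ft_force: [-0.1, -0.3, -1.0]
opening: 0.0365
```

```bash
python3 go.py .6185 .0524 .0407 181.7
```

```text
t29.73 [0.4981 0.0488 0.0418] rpy [-6.0000e-02  7.0000e-02 -1.7829e+02] f [-0.1 -0.3 -1. ] open 0.0365
row -0.1205 -0.0000 0.0013 0.001 0.001 0.000 dist 0.120 ang 0.1
```

Request:
step_arm(steps="-0.012 0 0.001 0 0 0 0;-0.024 0 0.001 0 0 0 0;-0.037 0 0.001 0 0 0 0;-0.05 0 0.001 0 0 0 0;-0.063 0 0.001 0 0 0 0;-0.076 0 0.001 0 0 0 0;-0.09 0 0.001 0 0 0 0;-0.104 0 0.001 0 0 0 0;-0.114 0 0.001 0 0 0 0;-0.119 0 0.001 0 0 0 0")

```text
clock: 30.98
ee_pos: [0.6177, 0.052, 0.0407]
orientation: [-0.015, 1.0, 0.0, 0.001]
ft_force: [-0.3, -3.0, -2.2]
opening: 0.0362
```

Request:
step_arm(steps="-0.001 0 0 0 0 0 0;-0.002 0 0 0 0 0 0;-0.002 0 0 0 0 0 0")

```text
clock: 31.35
ee_pos: [0.6197, 0.0526, 0.0409]
orientation: [-0.015, 1.0, 0.001, 0.001]
ft_force: [-0.1, -0.5, -1.3]
opening: 0.0361
```

```bash
python3 go.py .6195 .0524 .0407 181.7
```

```text
t31.35 [0.6197 0.0526 0.0409] rpy [-7.0000e-02  8.0000e-02 -1.7828e+02] f [-0.1 -0.5 -1.3] open 0.0361
row 0.0002 -0.0002 0.0002 0.001 0.001 0.000 dist 0.000 ang 0.1
```

Request:
step_arm(steps="0 0 0 0 0 0 0.058;0 0 0 0 0 0 0.058;0 0 0 0 0 0 0.058;0 0 -0.05 0 0 0 0.058;0 0 -0.11 0 0 0 0.085;0 0 -0.12 0 0 0 0.085")

```text
clock: 32.1
ee_pos: [0.6228, 0.0527, 0.1668]
orientation: [-0.015, 1.0, 0.001, 0.006]
ft_force: [-0.1, 0.2, -0.3]
opening: 0.0847
```

```bash
python3 go.py .49 .43 .17 180
```

```text
t32.10 [0.6228 0.0527 0.1668] rpy [-1.0000e-01  6.9000e-01 -1.7828e+02] f [-0.1  0.2 -0.3] open 0.0847
row 0.1214 0.3811 -0.0039 0.002 0.012 0.030 dist 0.400 ang 1.9
```

Request:
step_arm(steps="0.121 0.381 -0.004 0.002 0.012 0.03 0.085;0.121 0.381 -0.004 0.002 0.012 0.03 0.085;0.121 0.381 -0.004 0.002 0.012 0.03 0.085;0.121 0.381 -0.004 0.002 0.012 0.03 0.085;0.121 0.381 -0.004 0.002 0.012 0.03 0.085;0.121 0.381 -0.004 0.002 0.012 0.03 0.085;0.121 0.381 -0.004 0.002 0.012 0.03 0.085;0.121 0.381 -0.004 0.002 0.012 0.03 0.085;0.121 0.381 -0.004 0.002 0.012 0.03 0.085")

```text
clock: 33.22
ee_pos: [0.4908, 0.4285, 0.1696]
orientation: [0.001, 1.0, -0.001, -0.0]
ft_force: [-0.4, -0.7, 0.4]
opening: 0.0851
```

```bash
cat > grv.py <<'E'
from m import *
from go import *
st(); s,c=shot('wrist'); P=wpts(s,c); st(); save(sys.argv[1],c['color'])
m=(P[...,2]>.009)&(P[...,2]<.06)&(P[...,0]>.35)&(P[...,0]<.66)&(P[...,1]>.37)&(P[...,1]<.54)
n,l,sta,ce=cv2.connectedComponentsWithStats(m.astype(np.uint8))
i=1+np.argmax(sta[1:,4]); q=P[l==i]
q=q[q[:,2]>.0155]; # handle+head+ferrule top surfaces
x,y=q[:,0],q[:,1]
mu=q[:,:2].mean(0); u,sv,vt=np.linalg.svd(q[:,:2]-mu,full_matrices=False); a=vt[0]*np.sign(vt[0][0])
t=(q[:,:2]-mu)@a; print('n',len(q),'extent',t.min(),t.max(),'zmed',np.median(q[:,2]))
n_=np.array([-a[1],a[0]]); w=(q[:,:2]-mu)@n_
for lo in np.arange(t.min(),t.max(),.01):
    k=(t>=lo)&(t<lo+.01); print('%.3f'%(lo-t.min()),k.sum(),np.round([w[k].min()*1e3,w[k].max()*1e3],1),np.round(np.median(q[k,2]),4))
o=mu+a*(t.min()+.044); yaw=np.degrees(np.arctan2(a[1],a[0])); print('origin',o,'yaw',yaw)
go(o[0],o[1],.016,yaw+180)
E
python3 grv.py w8
```

```text
t33.23 [0.4908 0.4285 0.1696] rpy [ 8.0000e-02 -3.0000e-02  1.7993e+02] f [-0.4 -0.7  0.4] open 0.0851
t33.27 [0.491  0.4282 0.1698] rpy [ 6.0000e-02 -2.0000e-02  1.7988e+02] f [-1.4 -0.9 -0.1] open 0.0852
n 2394 extent -0.03259545585887366 0.04621312063005736 zmed 0.020233500197562787
0.000 449 [-13.1  13.7] 0.0202
0.010 436 [-13.9  13.7] 0.0204
0.020 285 [-10.2   9.8] 0.0197
0.030 312 [-9.   9.7] 0.0207
0.040 313 [-9.1  9.7] 0.0207
0.050 297 [-9.3  9.7] 0.0208
0.060 173 [-8.5  8.8] 0.019
0.070 129 [-5.5  5.7] 0.0168
origin [0.47791319 0.4383909 ] yaw 0.8258741932807074
row 0.0131 0.0103 0.1538 -0.001 -0.000 -0.016 dist 0.155 ang 0.9
```

View pics/w8.png

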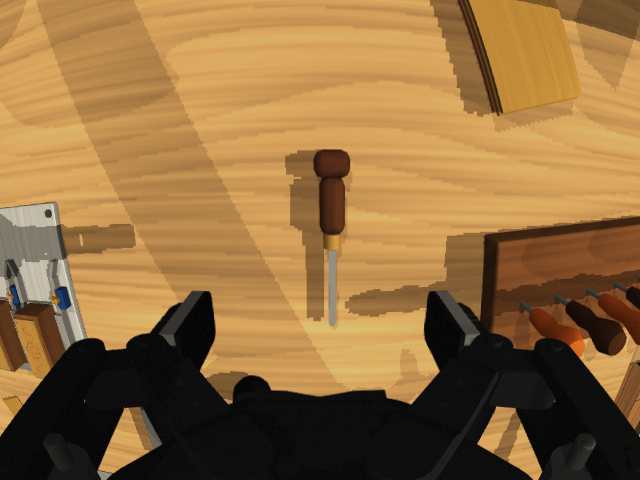

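Request:
step_arm(steps="0.013 0.01 0.05 0 0 -0.016 0.06;0.013 0.01 0.1 0 0 -0.016 0.05;0.013 0.01 0.14 0 0 -0.016 0.05;0.013 0.01 0.154 0 0 -0.016 0.05;0.013 0.01 0.154 0 0 -0.016 0.05;0.013 0.01 0.154 0 0 -0.016 0;0.013 0.01 0.154 0 0 -0.016 0;0.013 0.01 0.154 0 0 -0.016 0;0.013 0.01 0.154 0 0 -0.016 0;0.013 0.01 0.154 0 0 -0.016 0")

```text
clock: 34.52
ee_pos: [0.4795, 0.4394, 0.0185]
orientation: [-0.007, 1.0, 0.001, 0.002]
ft_force: [-0.3, -0.6, 5.9]
opening: 0.0184
```

```bash
python3 go.py .494 -.433 .15 168
```

```text
t34.52 [0.4795 0.4394 0.0185] rpy [-1.100e-01  2.000e-01 -1.792e+02] f [-0.3 -0.6  5.9] open 0.0184
row -0.0028 -0.8722 -0.1333 0.002 0.003 0.223 dist 0.882 ang 12.8
```

Request:
step_arm(steps="0 0 -0.05 0 0 0 0;0 0 -0.1 0 0 0 0;0 -0.04 -0.133 0 0 0.02 0;0 -0.09 -0.133 0 0 0.04 0;0 -0.14 -0.133 0 0 0.06 0;0 -0.19 -0.133 0 0 0.08 0;0 -0.24 -0.133 0 0 0.1 0;0 -0.29 -0.133 0 0 0.12 0;0 -0.34 -0.133 0 0 0.14 0;0 -0.39 -0.133 0 0 0.16 0")

```text
clock: 35.78
ee_pos: [0.4844, 0.0477, 0.1514]
orientation: [0.073, 0.997, 0.001, 0.002]
ft_force: [1.5, 0.6, -1.2]
opening: 0.0188
```

```bash
python3 go.py .494 -.36 .15 168
```

```text
t35.77 [0.4844 0.0477 0.1514] rpy [-1.6000e-01  2.6000e-01  1.7162e+02] f [ 1.5  0.6 -1.2] open 0.0188
row -0.0689 -0.4020 0.0005 0.003 0.004 0.063 dist 0.408 ang 3.6
```

Request:
step_arm(steps="-0.008 -0.05 0 0 0 0.03 0;-0.017 -0.1 0 0 0 0.063 0;-0.025 -0.15 0 0 0 0.063 0;-0.034 -0.2 0 0 0 0.063 0;-0.042 -0.25 0 0 0.004 0.063 0;-0.051 -0.3 0 0 0.004 0.063 0;-0.06 -0.35 0 0.003 0.004 0.063 0;-0.066 -0.385 0 0.003 0.004 0.063 0;-0.069 -0.402 0 0.003 0.004 0.063 0;-0.069 -0.402 0 0.003 0.004 0.063 0")

```text
clock: 37.02
ee_pos: [0.494, -0.3603, 0.1504]
orientation: [0.105, 0.994, 0.0, 0.0]
ft_force: [0.1, 0.3, -0.8]
opening: 0.0181
```

```bash
cat > rest.py <<'E'
from m import *
from go import *
st(); s,c=shot('wrist'); save(sys.argv[1],c['color']); P=wpts(s,c); st()
box=(.40,.62,-.52,-.37)
for a,b in((.02,.07),(.0375,.07),(.044,.07)):
    for r in rects(c,P,box,a,b): print(a,*r)
for a,b in((.004,.07),):
    for r in rects(c,P,box,a,b): print('all',*r)
# held graver
m=(P[...,2]>.10)&(np.arange(480)[:,None]<330); k=c['color'].astype(int)
q=P[m&(P[...,2]<.17)]; print('held',q.min(0),q.max(0))
E
python3 rest.py w9
```

```text
t37.02 [ 0.494  -0.3603  0.1504] rpy [-3.0000e-02  2.0000e-02  1.6794e+02] f [ 0.1  0.3 -0.8] open 0.0181
t37.08 [ 0.494  -0.3593  0.1504] rpy [-5.0000e-02 -0.0000e+00  1.6802e+02] f [-0.1 -0.2 -0.3] open 0.0185
0.02 [ 461. -427.] [14. 57.] 77.5 0.035 1944 [216. 209.]
0.02 [ 551. -448.] [ 7. 42.] 77.2 0.031 618 [226. 324.]
0.0375 [ 456. -450.] [10. 14.] -13.8 0.044 305 [180. 212.]
0.0375 [ 466. -405.] [ 9. 14.] -11.4 0.044 321 [245. 212.]
0.0375 [ 553. -442.] [ 7. 21.] 77.6 0.042 160 [229. 331.]
0.044 [ 456. -450.] [ 9. 13.] -14.3 0.045 172 [178. 213.]
0.044 [ 466. -405.] [ 9. 14.] -10.9 0.045 203 [244. 212.]
all [ 501. -436.] [ 60. 121.] -12.3 0.01 10918 [226. 247.]
held [ 0.44758904 -0.38112373  0.1382193 ] [ 0.50444516 -0.33627608  0.16996592]
```

View pics/w9.png

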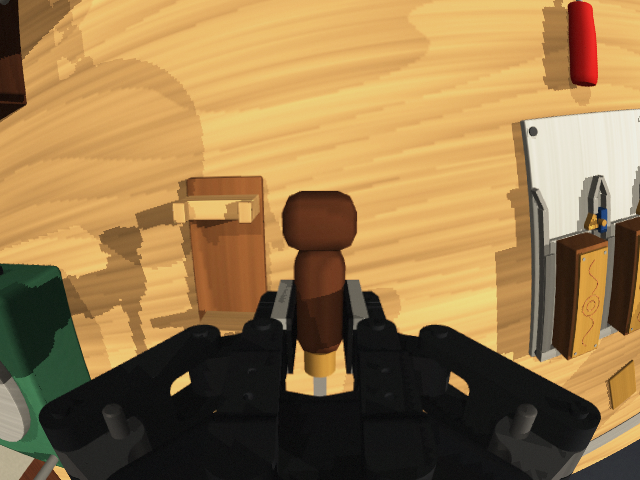

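```bash
python3 go.py .4948 -.4346 .09 167.6
```

```text
t37.08 [ 0.494  -0.3593  0.1504] rpy [-5.0000e-02 -0.0000e+00  1.6802e+02] f [-0.1 -0.2 -0.3] open 0.0185
row -0.0164 -0.0736 0.0604 0.001 -0.000 0.007 dist 0.097 ang 0.4
```

Request:
step_arm(steps="-0.008 -0.037 0.01 0 0 0.007 0;-0.0164 -0.07 0.03 0 0 0.007 0;-0.0164 -0.0736 0.05 0 0 0.007 0;-0.0164 -0.0736 0.0604 0 0 0.007 0;-0.0164 -0.0736 0.0604 0 0 0.007 0")

```text
clock: 37.7
ee_pos: [0.4947, -0.4326, 0.0893]
orientation: [0.107, 0.994, 0.001, -0.001]
ft_force: [-0.3, 0.7, -0.6]
opening: 0.0183
```

```bash
python3 rest.py w10;python3 go.py .4948 -.4346 .054 167.6
```

```text
t37.70 [ 0.4947 -0.4326  0.0893] rpy [-1.4000e-01 -1.2000e-01  1.6772e+02] f [-0.3  0.7 -0.6] open 0.0183
t37.75 [ 0.4952 -0.4332  0.0903] rpy [-8.0000e-02 -2.0000e-02  1.6771e+02] f [ 0.8 -0.1 -0.4] open 0.0186
0.02 [ 461. -428.] [14. 56.] 77.6 0.043 1931 [309. 198.]
0.02 [ 552. -458.] [11. 13.] 76.8 0.043 426 [297. 366.]
0.02 [ 556. -433.] [10. 13.] 78.9 0.05 449 [341. 368.]
0.0375 [ 456. -451.] [ 9. 14.] -13.0 0.044 562 [266. 205.]
0.0375 [ 466. -405.] [ 9. 14.] -13.3 0.044 494 [362. 203.]
0.0375 [ 552. -458.] [11. 13.] 76.8 0.045 321 [296. 371.]
0.0375 [ 556. -433.] [10. 13.] 78.9 0.05 359 [341. 372.]
0.044 [ 466. -405.] [ 9. 14.] -13.4 0.045 351 [362. 205.]
0.044 [ 456. -451.] [ 9. 14.] -14.1 0.045 366 [265. 205.]
0.044 [ 557. -432.] [10. 12.] 77.1 0.05 299 [342. 375.]
0.044 [ 551. -460.] [ 7. 11.] -14.0 0.05 165 [292. 376.]
all [ 481. -432.] [61. 80.] -12.0 0.01 7142 [310. 209.]
all [ 552. -458.] [11. 13.] 76.8 0.043 430 [297. 366.]
all [ 556. -433.] [10. 13.] 78.9 0.05 453 [341. 368.]
held [ 0.47355888 -0.46932963  0.10001658] [ 0.49752623 -0.39020519  0.12966136]
t37.75 [ 0.4952 -0.4332  0.0903] rpy [-8.0000e-02 -2.0000e-02  1.6771e+02] f [ 0.8 -0.1 -0.4] open 0.0186
row 0.0001 -0.0015 0.0363 0.001 -0.000 0.002 dist 0.036 ang 0.1
```

View pics/w10.png

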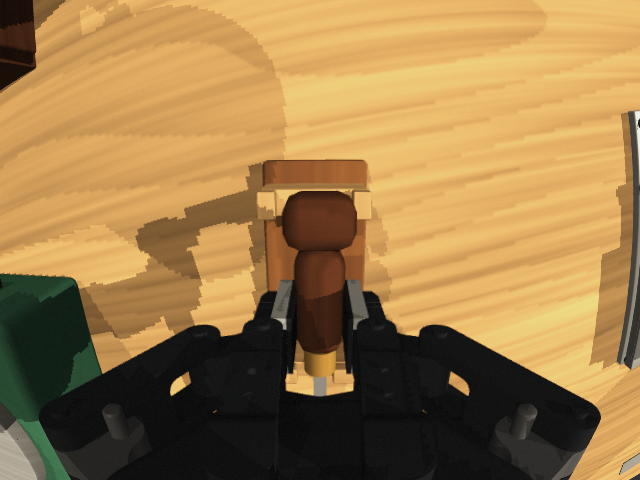

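Request:
step_arm(steps="0 -0.0015 0.01 0 0 0.002 0;0 -0.0015 0.02 0 0 0.002 0;0 -0.0015 0.028 0 0 0.002 0;0 -0.0015 0.033 0 0 0.002 0;0 -0.0015 0.036 0 0 0.002 0;0 -0.0015 0.036 0 0 0.002 0")

```text
clock: 38.5
ee_pos: [0.4948, -0.4347, 0.0541]
orientation: [0.108, 0.994, 0.001, -0.0]
ft_force: [-0.1, -0.1, -1.0]
opening: 0.0184
```

```bash
python3 go.py .4948 -.4346 .0535 167.6
```

```text
t38.50 [ 0.4948 -0.4347  0.0541] rpy [-8.0000e-02 -3.0000e-02  1.6759e+02] f [-0.1 -0.1 -1. ] open 0.0184
row 0.0001 0.0001 0.0006 0.001 -0.001 -0.000 dist 0.001 ang 0.1
```

Request:
step_arm(steps="0 0 0.0007 0 0 0 0;0 0 0.0013 0 0 0 0;0 0 0.0013 0 0 0 0")

```text
clock: 38.88
ee_pos: [0.4951, -0.4349, 0.0535]
orientation: [0.108, 0.994, 0.0, 0.0]
ft_force: [-0.6, 0.1, 2.9]
opening: 0.0184
```

Request:
step_arm(steps="0 0 0 0 0 0 0.024;0 0 0 0 0 0 0.03;0 0 0 0 0 0 0.04;0 0 0 0 0 0 0.05;0 0 0 0 0 0 0.05;0 0 -0.02 0 0 0 0.05;0 0 -0.05 0 0 0 0.05;0 0 -0.1 0 0 0 0.06;0 0 -0.12 0 0 0 0.06;0 0 -0.12 0 0 0 0.06")

```text
clock: 40.12
ee_pos: [0.4961, -0.436, 0.176]
orientation: [0.108, 0.994, -0.001, 0.002]
ft_force: [1.2, 0.3, -0.5]
opening: 0.0601
```

Run:
```python
from m import *
from go import *
st(); s,c=shot('wrist'); P=wpts(s,c); k=c['color']; save('w11',k)
m=(P[...,2]>.046)&(P[...,2]<.08)&(abs(P[...,0]-.5)<.12)&(abs(P[...,1]+.434)<.05)
q=P[m]; print('graver z',np.percentile(q[:,2],[5,50,95]))
s,c=shot('top');P=pts(c)
for r in rects(c,P,(.25,.75,-.3,.55),.031,.06): print(*r)
save('top2',cv2.resize(c['color'][150:330,220:520],None,fx=2.5,fy=2.5,interpolation=cv2.INTER_CUBIC))
```

```text
t40.12 [ 0.4961 -0.436   0.176 ] rpy [9.0000e-02 2.7000e-01 1.6759e+02] f [ 1.2  0.3 -0.5] open 0.0601
graver z [0.0481266  0.05419671 0.0569936 ]
[732. 491.] [ 35. 118.] -89.9 0.039 419 [125. 169.]
[ 734. -264.] [30. 53.] -89.9 0.035 174 [420. 168.]
[616. 130.] [39. 79.] 1.7 0.048 488 [266. 215.]
[618.  54.] [38. 79.] 2.1 0.047 477 [296. 213.]
[601. -65.] [ 38. 108.] 0.1 0.048 651 [343. 220.]
[ 602. -140.] [ 38. 111.] 0.6 0.047 667 [373. 220.]
```

View pics/w11.png

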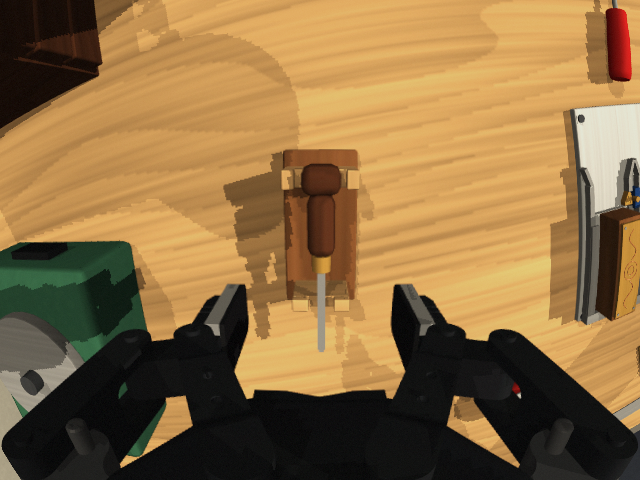

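View pics/top2.png

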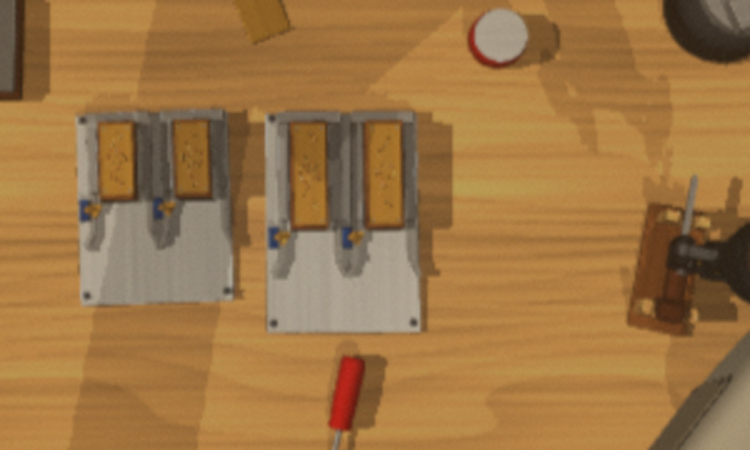

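Request:
step_arm(steps="0 0 0 0 0 0 0.06;0 0 0 0 0 0 0.06;0 0 0 0 0 0 0.06")

```text
clock: 40.6
ee_pos: [0.4944, -0.4345, 0.1716]
orientation: [0.108, 0.994, 0.001, -0.001]
ft_force: [-0.3, 0.4, 0.3]
opening: 0.0601
```

```bash
python3 go.py; python3 -c "
from plant import env;print(env.hand_in())"
```

```text
t40.60 [ 0.4944 -0.4345  0.1716] rpy [-1.3000e-01 -1.2000e-01  1.6759e+02] f [-0.3  0.4  0.3] open 0.0601
the job is handed in; nothing more can be done
None
```

The bench is set up and the job is handed in, at about 41 s on the clock.

- **Blanks:** All four were present. The two long ones are in the long bed and the two short ones in the short bed, brass up. One short blank was knocked aside before I reached it, so I located it again and then placed it.
- **Catches:** As each blank went home, the catch's side force fell away. The last top picture shows all four noses out behind the blanks. All four lie within about 2 mm of their home points, which is the limit of the camera calibration.
- **Graver:** It lies in the rest, with its head between the cradle cheeks and its shank between the notch cheeks. I checked this in a close picture after letting go, and the robot was clear of it.
- **Bystanders:** I did not touch the oilstone, the loupe, the tin or the red screwdriver. I measured only the tin again at the end, and it had not moved.
- **Failed move:** One early move stopped short because the last joint reached its range end. I turned the tool half round and carried on.

No final check failed or disagreed.

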